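# Clear the loading stand and hold the flask down in its spring cradle

### The job

Take the wooden block and wipe all four steel chips off the loading stand's deck into the trough along its front, without touching the chips with the gripper, then lay the block flat on the bench again and let go of it. Next take the round-bottomed flask from its rest, set it upright in the sprung ring and press it, firmly but without ramming it, until the ring is fully down on its housing; finish while still gripping the flask and holding the ring down there. Leave the other things on the bench where they are.

Things in the scene. Friction and masses are not known exactly. Their poses are not given: they have to be found in the camera images.
- stand: the loading stand, fixed on the bench: flat steel deck 120 (x) by 235 (y) mm, top 40 mm above the bench, with a chip trough along its front and a sprung ring cradle at its -y end. Origin: on the bench under the deck's centre; x points from front to back, y along the deck
- trough (a point): centre of the open chip trough's floor, 3 mm above the bench, 88 mm in front (-x) of the deck's centre; the trough is 235 mm long (y), 50 mm wide inside (x), joins the deck's front edge, outer wall 26 mm high; axes as the stand's
- housing_rim (a point): centre of the rim of the cradle's fixed round housing (68 mm across, rim 62 mm above the bench, axis 73.5 mm to -y of the deck's centre), into which the sprung ring sinks
- wipe_area (a point): centre of the deck's free wiping area (120 mm in x by 115 mm in y, where the chips lie), on the deck's top surface, 47.5 mm to +y of the deck's centre; axes as the stand's
- ring_top (a point): centre of the top of the sprung steel ring (outer diameter 62, hole 46, ring 10 mm high); when free it is 92 mm above the bench, 72 mm when fully down; moves with the ring
- seat_ring (a joint): how far the ring is pressed down, m: 0 free (up), 0.020 fully down on its stop, flush on the housing. Spring: about 4 N to start it moving, 12 N fully down; it springs back when let go and the flask's weight alone does not move it
- rest: plain unsprung ring rest on the bench in which the flask stands at the start: 72 mm across at the foot, 25 mm high, does not move. Origin at the centre of its underside
- flask_mid (a point): centre, half-way up, of the round-bottomed steel flask: 110 mm tall, round bulb 60 mm diameter below (bulb centre 25 mm below this point), straight neck 26 mm diameter from 3 to 49 mm above this point, then a lip 31 mm across and 6 mm high at the top. z axis up the neck. 0.2 kg. In the rest this point is about 69 mm above the bench; seated in the free ring it is about 44 mm above ring_top
- flask: the same flask; origin at the lowest point of its bulb, 55 mm below flask_mid
- block_mid (a point): centre of the hardwood scraper block, 60 (x) by 120 (y) by 43 (z) mm, lying flat on the bench, about 0.3 kg; its axes are the block's
- block: the same block; origin at the centre of its underside
- chip_1: one of four curled steel chips lying on the deck: a C-shaped curl about 20 mm across and 6 mm thick, 12 g; origin near its centre, on its underside
- chip_2: one of four curled steel chips lying on the deck: a C-shaped curl about 20 mm across and 6 mm thick, 12 g; origin near its centre, on its underside
- chip_3: one of four curled steel chips lying on the deck: a C-shaped curl about 20 mm across and 6 mm thick, 12 g; origin near its centre, on its underside
- chip_4: one of four curled steel chips lying on the deck: a C-shaped curl about 20 mm across and 6 mm thick, 12 g; origin near its centre, on its underside
- oil_can: bystander: oil can with a long thin spout, 68x85x176 mm; origin at the centre of its underside
- bolt: bystander: rusty bolt standing on its head, 27 mm across, 65 mm tall; origin at the centre of its underside
- nut: bystander: loose hexagon nut, 24x27x19 mm; origin at the centre of its underside
Things that resemble listed ones, but are neither listed nor needed, are in the scene too. What is shaped like the flask but orange is not meant.

How it is judged:
By the outcome, as a careful person would: the job done as asked, in the order asked, and still so for the second after the job is handed in, while the arm keeps its last pose, push and grip.
It also fails if it takes over 54 s, if anything falls off the work surface, if the arm or the gripper's body presses on something with over 40 N, if the wrist force passes 120 N, or if a joint passes its speed limit or range.

### The arm

A 6-joint arm with a two-finger parallel gripper is mounted at the origin on a cart in front of the work surface, level with it; the furniture and walls round the work are solid. World frame = base frame: x ahead of the robot, y to its left, z up, the work surface at z = 0. Lengths are in m, angles in rad, forces in N, time in s.
With the tool pointing down it reaches from about 0.375 to 0.9 m from the base axis. Payload 3.1 kg.
Tool frame: the origin (TCP) lies on the mounting face of the last link; the fingertips stand 182 mm ahead of it and the grasp point (between the pads) lies 164 mm ahead of it; z points along the fingers, y is the direction in which the jaws open and shut (so a half turn about z gives the same grasp; the last joint's range is limited). The gripper opens to 87 mm and grips with 3 to 60 N. Pads are 19 mm wide; open, the fingers measure 117 mm over their backs; the gripper's body (75 mm by 190 mm) begins 51 mm behind the grasp point.
Start: joints at [-1.462, 0.527, 1.433, -0, 1.181, -0.178], TCP at [0.177, -0.599, 0.405] pointing down, gripper open.
Joint ranges: [-3.08, 3.08], [-0.75, 2.2], [0.22, 2.44], [-1.43, 4.57], [0, 2.65], [-2.85, 2.85]. Speed limits (rad/s): [2.79, 2.79, 3.14, 3.14, 3.14, 3.14].

### API

Orientations are given as a unit quaternion [x, y, z, w].
In Python, from rig import robot, camera, camera_model gives the robot as it stands.
- The arm moves only by the tool drive_tool, never from a script. Its argument "plan" is a list that holds one entry, the list of rows, each a list of 6 numbers: the shift along the world's x, y, z in units of 2.5 cm (1.0 is 2.5 cm), then the turn, a rotation vector about the world's x, y, z in units of 6 degrees (1.0 is 6 degrees). A call has 1 to 8 rows; each row shifts and turns the commanded pose from where the row before left it; what a row does not reach is not made up. A row lasts 1/8 s, in which the tool goes at most 62.5 mm and 10.7 degrees, less where a joint would pass 70% of its speed; a pose out of reach is approached as far as the arm can. A call with a number of a shift or a turn outside -1 to 1 is refused whole. A call with a gripper value outside its range is refused whole. "grip" is the closure, from 0 (fully open) to 1 (shut), set as the call begins (left out, the last holds). The fingers move at their own pace and stop on an object; "force" is the grip in N (left out, the last holds). Time passes only in rows, so rows that do not move let the fingers close. It gives the time, the measured TCP pose, the force and the opening at its end, in the units of the state.
- robot.get_obs(): the state, without advancing time (a new reading comes with each control period).
- camera(name): name is "scene" or "side" or "wrist"; returns the picture (480x640x3 uint8, red, green, blue); there is no depth.
- camera_model(name): a dict with "K" (3x3 intrinsics, pixels), "world_to_cam" (4x4, takes a point from world to camera coordinates); the wrist camera has in their place "tool_from_camera" (4x4, takes a point from camera to tool coordinates, whose origin is the TCP and whose axes are the flange's). Camera axes: x right, y up, looking along -z (the intrinsics and any distortion apply to the point x, -y, -z); pixel columns grow to the right and rows downward; lengths in m; the calibration is good to about 2 mm. A picture is of the moment at which its call begins: read the wrist's pose just before it. camera_model takes no time and is no camera call.
- robot.hand_in(): hands the job in, once; it reports no verdict.
The state is a dict: "time": time; "q": joint angles; "joint_velocities": joint speeds; "joint_torque": joint torques, N m; "position": TCP position; "tool_rot": TCP orientation; "ft_force": force on the tool from outside, world axes, zero at the start; "moment": the same for the moment, N m; "grip_width": finger opening in m.
Only numpy, scipy, OpenCV 4.12 (cv2) and the standard library are available. Lean on these libraries where they do the work, as an engineer would, in place of code of your own. Each camera call takes 0.05 s, during which the arm holds its last target.

## Working session

There is one attempt and no reset: what is moved stays moved. The work goes in short steps, Python scripts to look and compute and a tool call to move; the robot and the scene stay as the last step left them, time stands still between calls to the robot, and variables do not carry over. Pictures are saved under pics/ and viewed, and the job is handed in when it is done.

Besides the shell and the picture viewer there is one more tool, called after "Call:" as name([rows], argument=value, ...), one row to a line, values as JSON. drive_tool: Moves the arm, as the interface text tells. Shifts and turns lie within -1 to 1; 1 stands for 2.5 cm of shift or 6 degrees of turn. Its arguments: {"type":"object","properties":{"plan":{"type":"array","items":{"type":"array","items":{"type":"array","items":{"type":"number","minimum":-1,"maximum":1}}}},"grip":{"type":"number"},"force":{"type":"number"}},"required":["plan"]}

```bash
ls; mkdir -p pics; python3 - <<'E'
from rig import robot,camera,camera_model
import cv2,json
o=robot.get_obs();print(o)
for n in ["scene","side","wrist"]:
    cv2.imwrite(f"pics/{n}0.png",camera(n)[:,:,::-1]); print(n,camera_model(n))
E
```

```text
pics
{'time': 0.0, 'q': array([-1.46250747e+00,  5.28464023e-01,  1.43388278e+00,  1.04045099e-05,
        1.18137681e+00, -1.78481547e-01]), 'joint_velocities': array([ 0.00046455, -0.00015411,  0.00014871,  0.00111178,  0.00101081,
        0.00120554]), 'joint_torque': array([-5.02118237e-04, -4.40047073e+01, -1.76592976e+01,  6.31693332e-02,
        5.80244057e-02, -1.57950049e-04]), 'position': array([ 0.17678871, -0.59912635,  0.40377874]), 'tool_rot': array([ 9.89737663e-01,  1.42892350e-01,  4.21943669e-05, -1.06465221e-03]), 'ft_force': array([-0.01808393,  0.17916605,  0.96875131]), 'moment': array([ 0.00325843,  0.00518724, -0.02828776]), 'grip_width': 0.08690697232139917}
scene {'K': array([[594.83343398,   0.        , 328.26995234],
       [  0.        , 594.83343398, 248.72157507],
       [  0.        ,   0.        ,   1.        ]]), 'world_to_cam': array([[ 0.58978768, -0.80719637, -0.02417658, -0.45457406],
       [ 0.3583004 ,  0.234732  ,  0.90361591, -0.22677768],
       [-0.72372047, -0.54160401,  0.42766082, -1.30847029],
       [ 0.        ,  0.        ,  0.     
[... 277 characters left out ...]
192979, -0.50978644,  0.77574868, -0.34681952],
       [-0.43568008,  0.64206522,  0.63082099, -0.63490076],
       [ 0.        ,  0.        ,  0.        ,  1.        ]])}
wrist {'K': array([[405.66143003,   0.        , 320.31900961],
       [  0.        , 405.66143003, 236.0941207 ],
       [  0.        ,   0.        ,   1.        ]]), 'tool_from_camera': array([[ 6.74582553e-04,  9.58841978e-01,  2.83939440e-01,
         7.80626573e-02],
       [ 9.99999761e-01, -6.03353284e-04, -3.38318395e-04,
         6.65981119e-04],
       [-1.53078086e-04,  2.83939600e-01, -9.58842156e-01,
         2.08154824e-02],
       [ 0.00000000e+00,  0.00000000e+00,  0.00000000e+00,
         1.00000000e+00]])}
```

View pics/scene0.png

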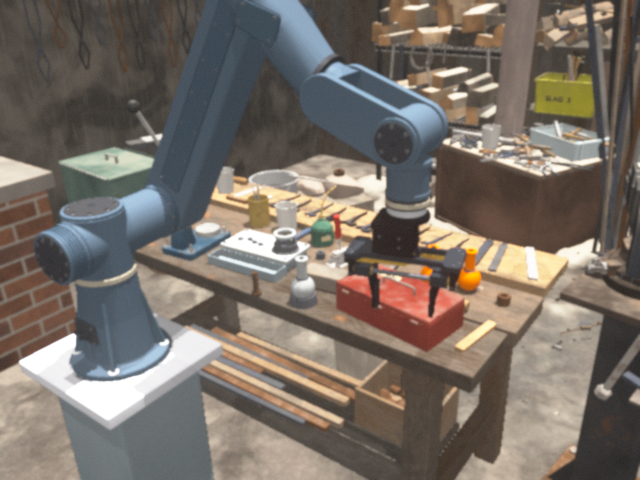

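View pics/side0.png

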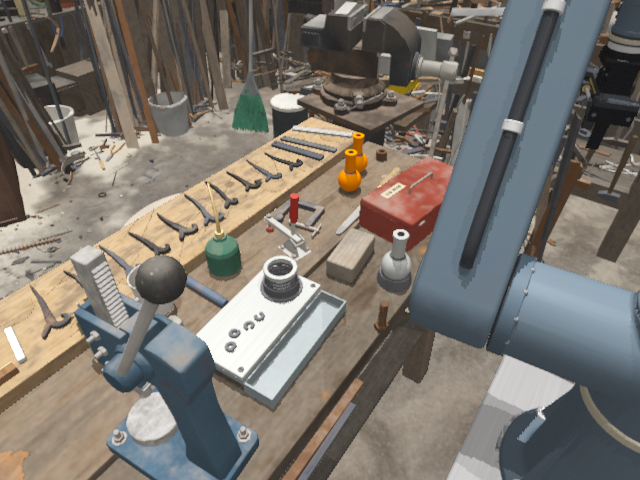

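View pics/wrist0.png

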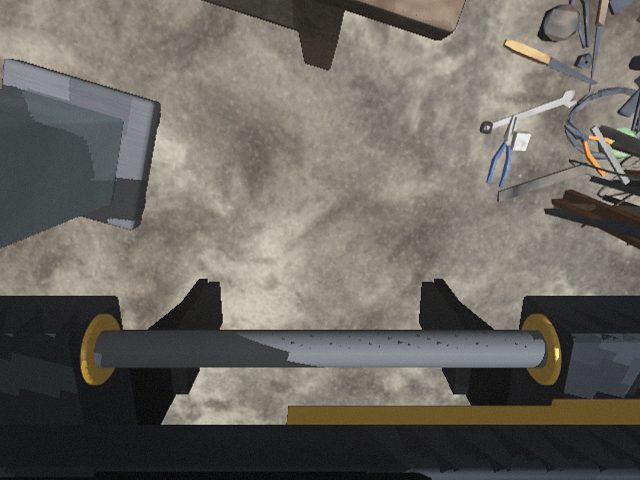

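The side view shows the ring cradle at (281,275), chips at about (245,325), the block at (352,255), the flask in its rest at (397,265), and orange decoys at (350,175). Zooming in to measure them.

```bash
cat > h.py <<'E'
import numpy as np, cv2
from rig import robot,camera,camera_model
from scipy.spatial.transform import Rotation as R
def cam(name,obs=None):
    m=camera_model(name);K=m["K"]
    if name=="wrist":
        T=np.eye(4);T[:3,:3]=R.from_quat(obs["tool_rot"]).as_matrix();T[:3,3]=obs["position"]
        C=T@m["tool_from_camera"]
    else: C=np.linalg.inv(m["world_to_cam"])
    return K,C
def ray(kc,u,v):
    K,C=kc
    d=np.array([(u-K[0,2])/K[0,0],-(v-K[1,2])/K[1,1],-1.]);return C[:3,3],C[:3,:3]@d
def onz(kc,u,v,z):
    o,d=ray(kc,u,v);return o+d*(z-o[2])/d[2]
def proj(kc,p):
    K,C=kc;q=np.linalg.inv(C)@np.append(p,1);return K[0,0]*q[0]/-q[2]+K[0,2],-K[1,1]*q[1]/-q[2]+K[1,2]
E
python3 - <<'E'
import cv2
a=cv2.imread("pics/side0.png")
cv2.imwrite("pics/s1.png",cv2.resize(a[220:420,180:440],None,fx=3,fy=3,interpolation=cv2.INTER_CUBIC))
b=cv2.imread("pics/scene0.png")
cv2.imwrite("pics/c1.png",cv2.resize(b[190:330,190:350],None,fx=4.2,fy=4.2,interpolation=cv2.INTER_CUBIC))
E
```

```text
(no output)
```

View pics/s1.png

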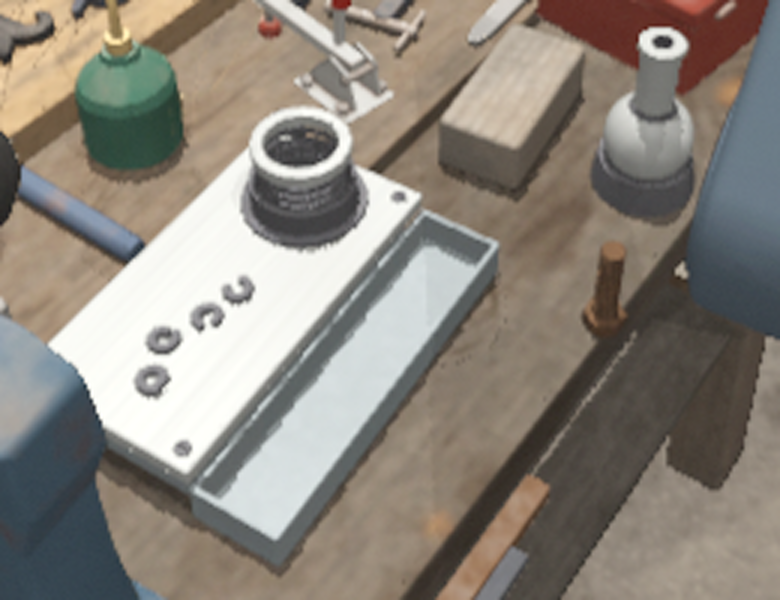

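View pics/c1.png

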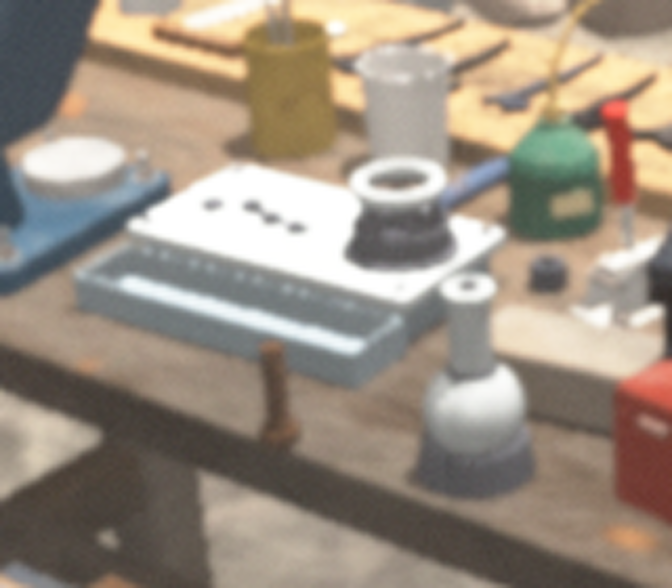

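```bash
python3 - <<'E'
from h import *
np.set_printoptions(precision=4,suppress=True)
S=cam("side");C=cam("scene")
s=lambda x,y:(180+x/3,220+y/3)
c=lambda x,y:(190+x/4.2,190+y/4.2)
for n,k,p,z in [("deck front +y",S,s(190,472),.04),("deck front -y",S,s(420,203),.04),
 ("ring S",S,s(301,145),.092),("ring C",C,c(398,181),.092),
 ("deck C front-y",C,c(402,300),.04),("deck C back-y",C,c(504,234),.04),("deck C front+y",C,c(130,226),.04),("C back +y",C,c(238,165),.04),
 ("chipA",S,s(240,291),.043),("chipB",S,s(207,318),.043),("chipC",S,s(164,340),.043),("chipD",S,s(152,381),.043),
 ("blk1 topnear-left",S,s(441,124),.043),("blk top near-right",S,s(514,152),.043),("blk far right",S,s(583,56),.043),("blk far left",S,s(507,28),.043),
 ("lip S",S,s(662,41),.124),("lip C",C,c(468,288),.124),
 ("bolt S",S,s(613,248),.065),("bolt C",C,c(272,350),.065),
 ("toolbox corner C",C,(337,276),.06),("oil S",S,s(117,45),.13),
 ("trough outer +y",S,s(275,545),.026),("trough outer -y",S,s(497,245),.026)]:
    print(n,onz(k,*p,z)[:2])
E
```

```text
deck front +y [0.4664 0.1662]
deck front -y [ 0.4813 -0.059 ]
ring S [ 0.5385 -0.0153]
ring C [ 0.5374 -0.0242]
deck C front-y [ 0.4823 -0.0699]
deck C back-y [ 0.5975 -0.0635]
deck C front+y [0.4667 0.1601]
C back +y [0.5852 0.1704]
chipA [0.5236 0.0622]
chipB [0.5257 0.0881]
chipC [0.5347 0.1138]
chipD [0.5205 0.1379]
blk1 topnear-left [ 0.5104 -0.1237]
blk top near-right [ 0.4565 -0.1297]
blk far right [ 0.4693 -0.2406]
blk far left [ 0.53   -0.2354]
lip S [ 0.3933 -0.1949]
lip C [ 0.3878 -0.2038]
bolt S [ 0.3551 -0.0761]
bolt C [ 0.3501 -0.0812]
toolbox corner C [ 0.46   -0.2557]
oil S [0.6583 0.0121]
trough outer +y [0.4101 0.1663]
trough outer -y [ 0.4292 -0.0688]
```

Call:
drive_tool([
  [[0.8,1,0,0,0,0.83],[0.8,1,0,0,0,0.83],[0.8,1,0,0,0,0.83],[0.8,1,0,0,0,0.83],[0.8,1,0,0,0,0.83],[0.8,1,0,0,0,0.83],[0.8,1,0,0,0,0.83],[0.8,1,0,0,0,0.83]],
], grip=0)

```text
time: 1.15
position: [0.3374, -0.3985, 0.4046]
tool_rot: [0.881, 0.473, 0.0, -0.0]
ft_force: [1.2, 0.3, -0.0]
grip_width: 0.0875
```

Call:
drive_tool([
  [[0.8,1,0,0,0,0.83],[0.8,1,0,0,0,0.83],[0.8,1,0,0,0,0.83],[0.8,1,0,0,0,0.83],[0.8,1,0,0,0,0.83],[0.8,1,0,0,0,0.83],[0.8,1,0,0,0,0.83],[0.6,1,0,0,0,0.83]],
])

```text
time: 2.15
position: [0.4925, -0.1985, 0.4045]
tool_rot: [0.667, 0.745, 0.0, -0.0]
ft_force: [-0.0, 1.1, 1.0]
grip_width: 0.087
```

Call:
drive_tool([
  [[0,0,0,0,0,0],[0,0,0,0,0,0]],
])

```text
time: 2.4
position: [0.4916, -0.1997, 0.4046]
tool_rot: [0.669, 0.744, -0.0, -0.0]
ft_force: [-0.4, 0.6, -0.9]
grip_width: 0.0869
```

```bash
python3 - <<'E'
from h import *
import pickle
o=robot.get_obs();pickle.dump(o,open("o1.pkl","wb"))
cv2.imwrite("pics/w1.png",camera("wrist")[:,:,::-1]);print(o["time"],o["position"],o["tool_rot"],o["q"],o["ft_force"])
E
```

```text
2.4 [ 0.49162813 -0.19967836  0.40458953] [ 6.68582245e-01  7.43638146e-01 -2.73154778e-04 -1.23926729e-04] [-5.96423716e-01  4.01207154e-01  1.66866379e+00 -5.78128455e-04
  1.07204135e+00 -7.02342069e-01] [-0.35019429  0.56784812 -0.93263153]
```

View pics/w1.png

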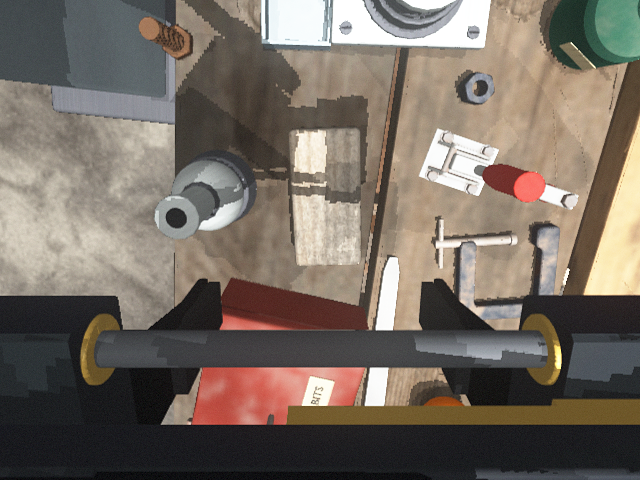

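Wrist view shows the block's top from (291,129) to (361,264), flask lip at (176,217), bolt (150,30), nut (476,88), toolbox edge at y≈280, deck front corner (331,46) and back corner (488,47).

```bash
python3 - <<'E'
from h import *
import pickle
np.set_printoptions(precision=4,suppress=True)
o=pickle.load(open("o1.pkl","rb"));W=cam("wrist",o)
for n,p,z in [("b tl",(291,130),.043),("b tr",(360,127),.043),("b bl",(297,265),.043),("b br",(361,264),.043),("lip",(176,217),.124),("bulb",(212,192),.044),("deck f",(332,46),.04),("deck b",(488,47),.04),("trough",(263,47),.026),("bolt",(150,28),.065),("toolbox tl",(232,280),.09),("toolbox tr",(367,307),.09)]:
    print(n,onz(W,*p,z)[:2])
q=R.from_quat(o["tool_rot"]).as_matrix();print(q)
E
python3 - <<'E'
import cv2
a=cv2.imread("pics/w1.png")
cv2.imwrite("pics/w1z.png",cv2.resize(a[100:320,140:400],None,fx=3,fy=2.7,interpolation=cv2.INTER_CUBIC))
E
```

```text
b tl [ 0.4608 -0.1363]
b tr [ 0.5163 -0.1279]
b bl [ 0.4763 -0.2522]
b br [ 0.5331 -0.2452]
lip [ 0.3957 -0.1964]
bulb [ 0.3988 -0.194 ]
deck f [ 0.4868 -0.0701]
deck b [ 0.6073 -0.0579]
trough [ 0.4316 -0.0746]
bolt [ 0.3565 -0.0761]
toolbox tl [ 0.428  -0.2522]
toolbox tr [ 0.5359 -0.2639]
[[-0.106   0.9944 -0.0005]
 [ 0.9944  0.106  -0.0002]
 [-0.0002 -0.0006 -1.    ]]
```

View pics/w1z.png

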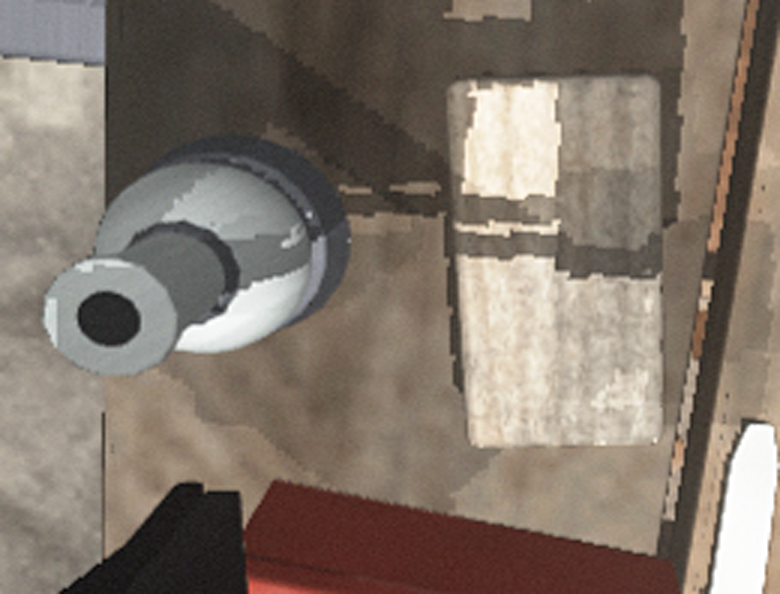

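Call:
drive_tool([
  [[-0.27,0.23,0,0,0,-0.96],[-0.27,0.23,0,0,0,-0.96],[-0.27,0.23,0,0,0,-0.96],[-0.27,0.23,-0.6,0,0,-0.96],[-0.27,0.23,-0.8,0,0,-0.96],[-0.27,0.23,-0.8,0,0,-0.96],[-0.27,0.23,-0.8,0,0,-0.96],[-0.26,0.26,-0.8,0,0,-0.96]],
], grip=1, force=20)

```text
time: 3.45
position: [0.4376, -0.1536, 0.3093]
tool_rot: [0.907, 0.42, 0.0, 0.0]
ft_force: [-0.3, 0.7, -0.7]
grip_width: 0.0151
```

Call:
drive_tool([
  [[0,0,-0.5,0,0,0],[0,0,0,0,0,0]],
])

```text
time: 3.7
position: [0.4381, -0.1534, 0.2967]
tool_rot: [0.906, 0.423, -0.0, -0.0]
ft_force: [0.5, -0.5, -0.0]
grip_width: 0.0019
```

```bash
python3 - <<'E'
from h import *
import pickle
o=robot.get_obs();pickle.dump(o,open("o2.pkl","wb"))
cv2.imwrite("pics/w2.png",camera("wrist")[:,:,::-1]);cv2.imwrite("pics/s2.png",camera("side")[:,:,::-1]);print(o["time"],o["position"],o["tool_rot"],o["q"],o["ft_force"],o["grip_width"])
E
```

```text
3.7 [ 0.43811736 -0.15344966  0.29671645] [ 9.06140251e-01  4.22977108e-01 -2.87023489e-04 -3.60833198e-04] [-5.78320079e-01  4.97856263e-01  1.93030551e+00 -1.63206507e-04
  7.14346803e-01  1.19142918e-01] [ 0.5290333  -0.48503536 -0.02653031] 0.0018578322404437216
```

View pics/w2.png

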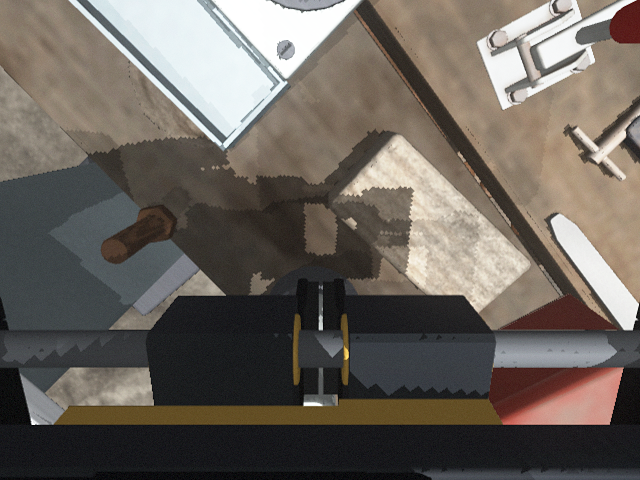

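View pics/s2.png

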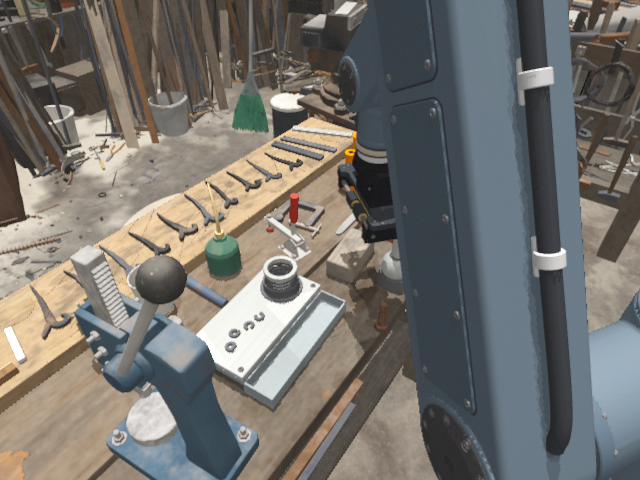

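```bash
python3 - <<'E'
from h import *
import pickle
np.set_printoptions(precision=4,suppress=True)
o=pickle.load(open("o2.pkl","rb"));W=cam("wrist",o)
for n,p,z in [("b tl",(330,205),.043),("b tr",(397,132),.043),("b br",(531,264),.043),("deck f",(286,84),.04),("trough corner",(225,147),.026),("bolt",(115,249),.065),("toolbox",(570,297),.09),("file tip",(558,216),.005),("rest?",(318,268),.025)]:
    print(n,onz(W,*p,z)[:2])
E
```

```text
b tl [ 0.4605 -0.1362]
b tr [ 0.5155 -0.1281]
b br [ 0.5313 -0.2433]
deck f [ 0.4846 -0.0694]
trough corner [ 0.4326 -0.0711]
bolt [ 0.3572 -0.0757]
toolbox [ 0.5283 -0.2409]
file tip [ 0.5711 -0.2493]
rest? [ 0.4253 -0.1671]
```

```bash
python3 - <<'E'
from h import *
import pickle
for z in (.05,.06,.07,.08,.09,.1,.11):
    print(z,[onz(cam("wrist",pickle.load(open(f,"rb"))),*p,z)[:2].round(4) for f,p in (("o1.pkl",(367,307)),("o2.pkl",(570,297)),("o1.pkl",(232,280)))], onz(cam("scene"),337,276,z)[:2].round(3))
E
```

```text
0.05 [array([ 0.5435, -0.2828]), array([ 0.5369, -0.2724]), array([ 0.4208, -0.2695])] [ 0.475 -0.245]
0.06 [array([ 0.5417, -0.278 ]), array([ 0.5348, -0.2645]), array([ 0.4227, -0.2651])] [ 0.46  -0.256]
0.07 [array([ 0.5399, -0.2732]), array([ 0.5326, -0.2566]), array([ 0.4246, -0.2607])] [ 0.445 -0.267]
0.08 [array([ 0.5381, -0.2684]), array([ 0.5305, -0.2487]), array([ 0.4265, -0.2563])] [ 0.43  -0.278]
0.09 [array([ 0.5364, -0.2636]), array([ 0.5283, -0.2409]), array([ 0.4284, -0.2519])] [ 0.414 -0.289]
0.1 [array([ 0.5346, -0.2587]), array([ 0.5262, -0.233 ]), array([ 0.4303, -0.2475])] [ 0.399 -0.3  ]
0.11 [array([ 0.5328, -0.2539]), array([ 0.5241, -0.2251]), array([ 0.4322, -0.243 ])] [ 0.384 -0.311]
```

Call:
drive_tool([
  [[0,0,-1,0,0,0],[0,0,-1,0,0,0],[0,0,-1,0,0,0],[0,0,-0.95,0,0,0],[0,0,0,0,0,0],[0.2,0,0,0,0,0],[0.2,0,0,0,0,0],[0.2,-0.1,0,0,0,0]],
])

```text
time: 4.8
position: [0.4533, -0.1549, 0.1992]
tool_rot: [0.906, 0.423, -0.0, -0.0]
ft_force: [-1.4, 0.9, -0.3]
grip_width: 0.0005
```

Call:
drive_tool([
  [[0.2,-0.1,0,0,0,0],[0.2,-0.1,0,0,0,0],[0.2,-0.1,0,0,0,0],[0.1,0,0,0,0,0],[0,0,0,0,0,0]],
])

```text
time: 5.42
position: [0.471, -0.1629, 0.1985]
tool_rot: [0.906, 0.423, 0.0, 0.0]
ft_force: [0.6, -0.2, -0.3]
grip_width: 0.0009
```

```bash
python3 - <<'E'
from h import *
import pickle
o=robot.get_obs();pickle.dump(o,open("o3.pkl","wb"))
cv2.imwrite("pics/w3.png",camera("wrist")[:,:,::-1]);print(o["time"],o["position"],o["ft_force"])
E
```

```text
5.425 [ 0.47097416 -0.16289944  0.19848981] [ 0.57081314 -0.21148054 -0.26633958]
```

View pics/w3.png

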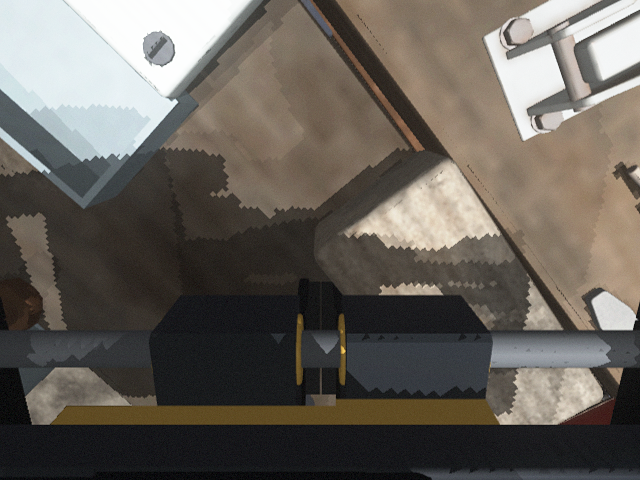

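The block has been nudged in +x (its top corner is now at (455,160)). Backing off, rising, turning and opening for the grasp.

Call:
drive_tool([
  [[-0.2,0,0,0,0,0],[0,0,1,0,0,0],[0,0,1,0,0,0],[0.1,0,1,0,0,1],[0.2,0,1,0,0,1],[0.4,-0.2,1,0,0,1],[0.4,-0.3,1,0,0,1],[0.6,-0.3,1,0,0,1]],
], grip=0)

```text
time: 6.48
position: [0.5077, -0.1827, 0.3743]
tool_rot: [0.765, 0.644, -0.0, -0.0]
ft_force: [-0.5, -0.6, 0.5]
grip_width: 0.0724
```

Call:
drive_tool([
  [[0,0,0,0,0,0.8],[0,0,0,0,0,0],[0,0,0,0,0,0]],
])

```text
time: 6.85
position: [0.5076, -0.1825, 0.373]
tool_rot: [0.739, 0.674, -0.0, -0.001]
ft_force: [-0.5, -0.0, -0.1]
grip_width: 0.0865
```

```bash
python3 - <<'E'
from h import *
import pickle
o=robot.get_obs();pickle.dump(o,open("o4.pkl","wb"))
cv2.imwrite("pics/w4.png",camera("wrist")[:,:,::-1]);print(o["time"],o["position"],R.from_quat(o["tool_rot"]).as_matrix()[:,1],o["ft_force"])
E
```

```text
6.85 [ 0.5075517  -0.18249411  0.3730317 ] [ 0.99581237 -0.09141327 -0.00115749] [-0.52912976 -0.02315398 -0.06018344]
```

View pics/w4.png

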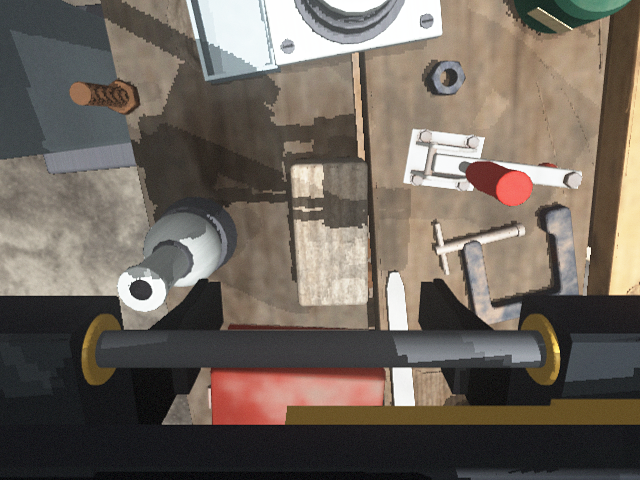

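```bash
python3 - <<'E'
from h import *
import pickle
np.set_printoptions(precision=4,suppress=True)
o=pickle.load(open("o4.pkl","rb"));W=cam("wrist",o)
P=np.array([onz(W,*p,.043) for p in [(292,166),(367,161),(368,305),(299,303)]]);print(P[:,:2],P.mean(0))
for a,b in ((0,3),(1,2)): d=P[a]-P[b];print(np.degrees(np.arctan2(-d[0],d[1])))
for n,p,z in [("lip",(141,289),.124),("deck f",(276,65),.04),("deck b",(440,34),.04),("ring?",(350,-10),.092)]:
    print(n,onz(W,*p,z)[:2])
E
python3 - <<'E'
import cv2
a=cv2.imread("pics/w4.png")
cv2.imwrite("pics/w4z.png",cv2.resize(a[140:320,250:410],None,fx=3.3,fy=3.3,interpolation=cv2.INTER_CUBIC))
E
```

```text
[[ 0.4899 -0.1394]
 [ 0.5466 -0.1408]
 [ 0.5405 -0.2599]
 [ 0.4832 -0.2529]] [ 0.5151 -0.1983  0.043 ]
-3.3885188797222634
-2.9380839430617125
lip [ 0.3964 -0.1963]
deck f [ 0.4862 -0.0676]
deck b [ 0.6029 -0.0581]
ring? [ 0.5376 -0.0386]
```

View pics/w4z.png

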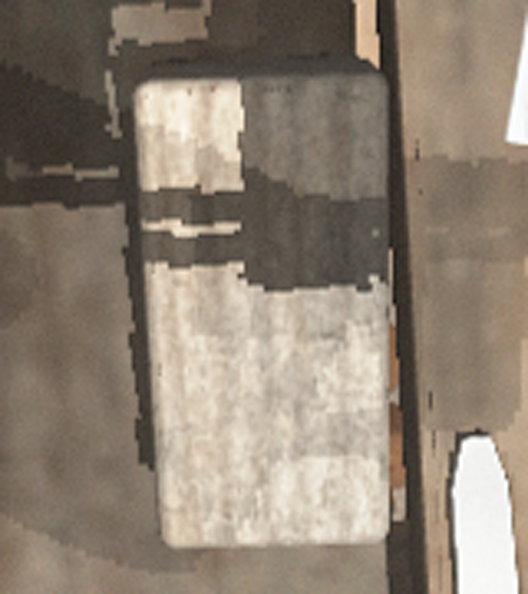

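```bash
python3 - <<'E'
from h import *
import pickle
a=cam("wrist",pickle.load(open("o1.pkl","rb")));b=cam("wrist",pickle.load(open("o4.pkl","rb")));S=cam("side");C=cam("scene")
for z in (.0,.04,.06,.08,.1,.12,.14):
    print(z,onz(a,529,187,z)[:2].round(3),onz(b,514,189,z)[:2].round(3),onz(S,294,198,z)[:2].round(3),onz(C,337,217,z)[:2].round(3))
print(onz(b,405,183,0.005), onz(b,397,272,.005))
E
```

```text
0.0 [ 0.688 -0.166] [ 0.678 -0.182] [ 0.738 -0.306] [0.893 0.053]
0.04 [ 0.667 -0.162] [ 0.659 -0.173] [ 0.702 -0.261] [ 0.814 -0.004]
0.06 [ 0.656 -0.159] [ 0.65  -0.169] [ 0.684 -0.239] [ 0.774 -0.032]
0.08 [ 0.645 -0.157] [ 0.641 -0.164] [ 0.666 -0.217] [ 0.735 -0.061]
0.1 [ 0.635 -0.155] [ 0.631 -0.16 ] [ 0.648 -0.195] [ 0.695 -0.089]
0.12 [ 0.624 -0.153] [ 0.622 -0.156] [ 0.63  -0.173] [ 0.656 -0.118]
0.14 [ 0.613 -0.15 ] [ 0.613 -0.151] [ 0.612 -0.151] [ 0.616 -0.146]
[ 0.58193847 -0.16679235  0.005     ] [ 0.57203082 -0.248093    0.005     ]
```

Call:
drive_tool([
  [[0.3,-0.86,0,0,0,0.34],[0,0,-1,0,0,0],[0,0,-1,0,0,0],[0,0,-1,0,0,0],[0,0,-1,0,0,0],[0,0,-1,0,0,0],[0,0,-1,0,0,0],[0,0,-0.5,0,0,0]],
])

```text
time: 7.9
position: [0.5151, -0.2039, 0.2094]
tool_rot: [0.726, 0.687, -0.0, -0.001]
ft_force: [0.0, 0.5, 0.5]
grip_width: 0.0869
```

Call:
drive_tool([
  [[0,0,-0.42,0,0,0],[0,0,0,0,0,0]],
])

```text
time: 8.15
position: [0.5155, -0.2041, 0.2001]
tool_rot: [0.726, 0.687, -0.0, -0.0]
ft_force: [0.2, 0.4, 0.9]
grip_width: 0.0869
```

Call:
drive_tool([
  [[0,0,0,0,0,0],[0,0,0,0,0,0],[0,0,0,0,0,0],[0,0,0,0,0,0]],
], grip=1, force=50)

```text
time: 8.65
position: [0.5152, -0.2041, 0.2009]
tool_rot: [0.726, 0.688, -0.0, -0.0]
ft_force: [-2.3, -0.8, 4.1]
grip_width: 0.0598
```

```bash
python3 - <<'E'
from h import *
o=robot.get_obs()
cv2.imwrite("pics/w5.png",camera("wrist")[:,:,::-1]);print(o["time"],o["position"],R.from_quat(o["tool_rot"]).as_matrix()[:,1],o["ft_force"],o["grip_width"])
E
```

```text
8.65 [ 0.51524927 -0.20409858  0.20089007] [ 9.98532228e-01 -5.41519383e-02 -9.78840033e-04] [-2.27193989 -0.75521686  4.05635733] 0.05980257732892528
```

View pics/w5.png

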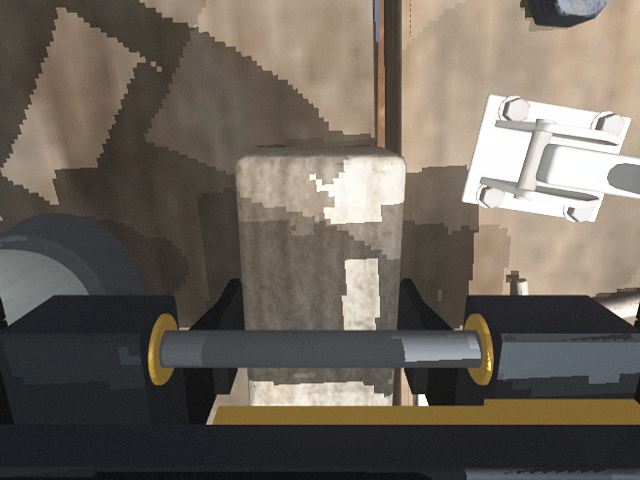

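```bash
python3 - <<'E'
from h import *
C=cam("scene");S=cam("side")
c=lambda x,y:(190+x/4.2,190+y/4.2)
for n,p,z in [("yel base",c(292,155),0),("yel top front",c(288,45),.09),("glass base",c(400,175),0),("oil base",c(555,235),0),("oil base left",c(510,225),0),("press plate front-right",c(168,180),.012),("press dial",c(73,165),.03),("press plate near",c(5,285),.01)]:
    print(n,onz(C,*p,z)[:2].round(3))
for n,p,z in [("oil base S",(224,275),0),("oil left S",(206,262),0),("oil right",(241,262),0),("press base right",(258,435),.012),("press base top", (180,405),.012)]:
    print(n,onz(S,*p,z)[:2].round(3))
print(S[1][:3,3])
E
```

```text
yel base [0.689 0.215]
yel top front [0.691 0.213]
glass base [0.705 0.121]
oil base [ 0.683 -0.041]
oil base left [ 0.679 -0.004]
press plate front-right [0.582 0.242]
press dial [0.535 0.29 ]
press plate near [0.395 0.212]
oil base S [ 0.684 -0.004]
oil left S [ 0.743 -0.01 ]
oil right [ 0.683 -0.053]
press base right [0.398 0.212]
press base top [0.527 0.246]
[0.13713097 0.42976508 0.66375213]
```

Call:
drive_tool([
  [[0,0,0.5,0,0,0],[0,0,1,0,0,0],[0,0,1,0,0,0],[0,0,1,0,0,0],[0,0.5,1,0,0,0],[0,1,1,0,0,0.2],[0.2,1,0.5,0,0,0.2],[0.2,1,0,0,0,0.2]],
])

```text
time: 9.7
position: [0.5259, -0.116, 0.3523]
tool_rot: [0.704, 0.71, 0.001, 0.002]
ft_force: [0.2, -0.4, -1.8]
grip_width: 0.0603
```

Call:
drive_tool([
  [[0.2,1,0,0,0,0.2],[0.2,1,0,0,0,0.2],[0.2,1,0,0,0,0.23],[0.2,1,0,0,0,0],[0,1,0,0,0,0],[0,0.5,0,0,0,0],[0,0,0,0,0,0],[0,0,0,0,0,0]],
])

```text
time: 10.7
position: [0.5456, 0.0202, 0.3506]
tool_rot: [0.681, 0.733, -0.0, 0.0]
ft_force: [-0.1, 0.4, -2.6]
grip_width: 0.0603
```

```bash
python3 - <<'E'
from h import *
import pickle
o=robot.get_obs();pickle.dump(o,open("o6.pkl","wb"))
cv2.imwrite("pics/w6.png",camera("wrist")[:,:,::-1]);print(o["time"],o["position"],R.from_quat(o["tool_rot"]).as_matrix()[:,1],o["ft_force"],o["moment"],o["grip_width"])
E
```

```text
10.7 [0.54564305 0.02017158 0.35058743] [9.97275552e-01 7.37659186e-02 2.48915400e-04] [-0.13710606  0.35968234 -2.57560548] [-0.03662472 -0.16248277 -0.01330111] 0.060251874489609426
```

View pics/w6.png

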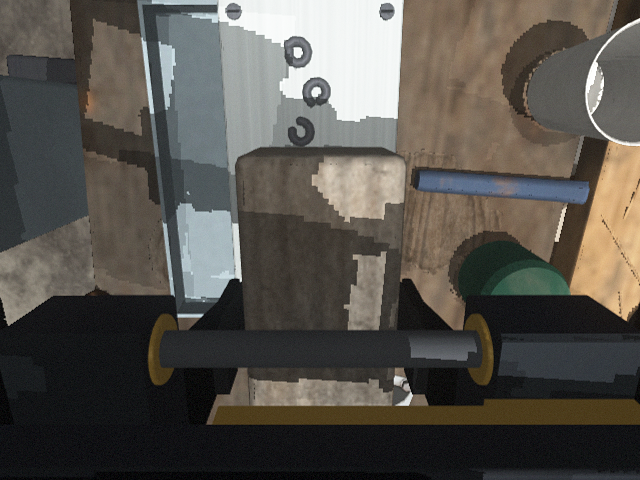

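Chips are visible at (297,52), (316,92) and (300,130), with the 4th behind the block. The deck's front edge runs from (219,5) to (235,150) and its back edge is near (402,0).

```bash
python3 - <<'E'
from h import *
import pickle
np.set_printoptions(precision=4,suppress=True)
o=pickle.load(open("o6.pkl","rb"));W=cam("wrist",o)
for n,p,z in [("front1",(219,3),.04),("front2",(231,140),.04),("back1",(403,3),.04),("back2",(396,140),.04),("c1",(297,52),.043),("c2",(316,92),.043),("c3",(300,130),.043),("trough outer1",(141,3),.026),("outer2",(178,310),.026),("screw1",(234,11),.04),("screw2",(387,11),.04),("glass rim l",(586,82),.1),("blk end l",(238,160),.35-.157),("blk end r",(405,158),.35-.157)]:
    print(n,onz(W,*p,z)[:2])
print(proj(cam("scene"),[.5369,.0527,.04]))
E
```

```text
front1 [0.4708 0.1611]
front2 [0.4794 0.0765]
back1 [0.5876 0.1698]
back2 [0.5939 0.0851]
c1 [0.5221 0.1358]
c2 [0.5362 0.1122]
c3 [0.527  0.0869]
trough outer1 [0.4155 0.1603]
outer2 [ 0.4345 -0.0648]
screw1 [0.4804 0.1573]
screw2 [0.578  0.1645]
glass rim l [0.6796 0.1249]
blk end l [0.514  0.0811]
blk end r [0.5693 0.0859]
(np.float64(265.104334260538), np.float64(243.80935228718994))
```

```bash
python3 - <<'E'
from h import *
import pickle
C=cam("scene");S=cam("side");W=cam("wrist",pickle.load(open("o6.pkl","rb")))
for h in (0,.08,.09,.1,.11,.12,.13): print(h,np.round(proj(C,[.735,.125,h]),1),onz(W,586,82,h)[:2].round(3),onz(W,640,20,h)[:2].round(3))
E
python3 - <<'E'
import cv2
b=cv2.imread("pics/scene0.png")
cv2.imwrite("pics/c2.png",cv2.resize(b[180:260,230:330],None,fx=7,fy=7,interpolation=cv2.INTER_CUBIC))
E
```

```text
0 [290.2 228.2] [0.74  0.137] [0.769 0.182]
0.08 [288.9 204.9] [0.692 0.127] [0.713 0.161]
0.09 [288.8 201.9] [0.686 0.126] [0.706 0.159]
0.1 [288.6 198.9] [0.68  0.125] [0.699 0.156]
0.11 [288.4 195.9] [0.674 0.124] [0.692 0.154]
0.12 [288.3 192.9] [0.667 0.123] [0.685 0.151]
0.13 [288.1 189.8] [0.661 0.121] [0.679 0.148]
```

View pics/c2.png

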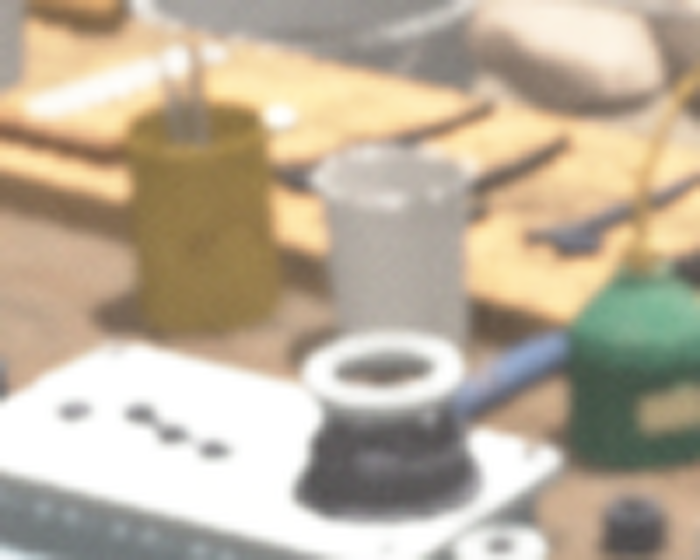

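Call:
drive_tool([
  [[0.43,0.77,0,0,0,0],[0.43,0.77,0,0,0,0],[0.43,0.77,0,0,0,0],[0.43,0.77,-0.3,0,0,0],[0,0,-1,0,0,0],[0,0,-1,0,0,0],[0,0,-1,0,0,0],[0,0,-0.5,0,0,0]],
])

```text
time: 11.75
position: [0.5883, 0.0986, 0.2535]
tool_rot: [0.68, 0.733, -0.001, -0.001]
ft_force: [0.1, -0.8, -2.2]
grip_width: 0.0602
```

Call:
drive_tool([
  [[0,0,-0.26,0,0,0],[0,0,-0.26,0,0,0],[0,0,0,0,0,0],[0,0,0,0,0,0]],
])

```text
time: 12.25
position: [0.5888, 0.0978, 0.2431]
tool_rot: [0.68, 0.733, 0.0, 0.0]
ft_force: [0.6, 0.1, -2.9]
grip_width: 0.0599
```

```bash
python3 - <<'E'
from h import *
import pickle
o=robot.get_obs();pickle.dump(o,open("o7.pkl","wb"))
cv2.imwrite("pics/w7.png",camera("wrist")[:,:,::-1]);s=camera("side")[:,:,::-1]
cv2.imwrite("pics/s7.png",cv2.resize(s[220:420,180:440],None,fx=3,fy=3,interpolation=cv2.INTER_CUBIC))
print(o["time"],o["position"],R.from_quat(o["tool_rot"]).as_matrix()[:,1],o["ft_force"],o["moment"],o["grip_width"])
E
```

```text
12.25 [0.58882906 0.09777335 0.24312713] [0.99725526 0.07402963 0.00124613] [ 0.60828441  0.06748832 -2.85757546] [-0.06298824 -0.11384666 -0.0257023 ] 0.05985131951462532
```

View pics/w7.png

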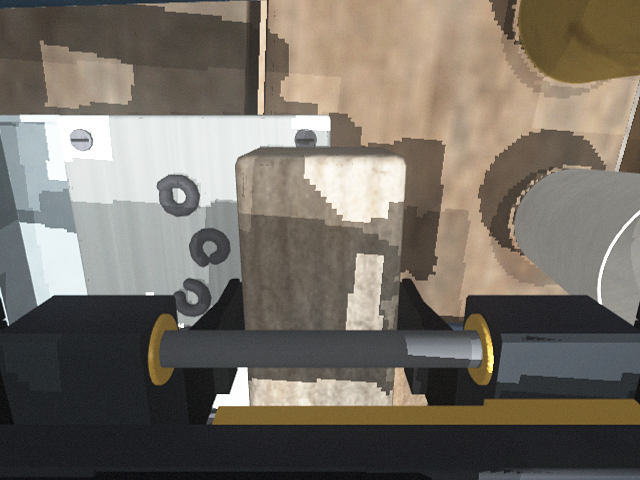

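View pics/s7.png

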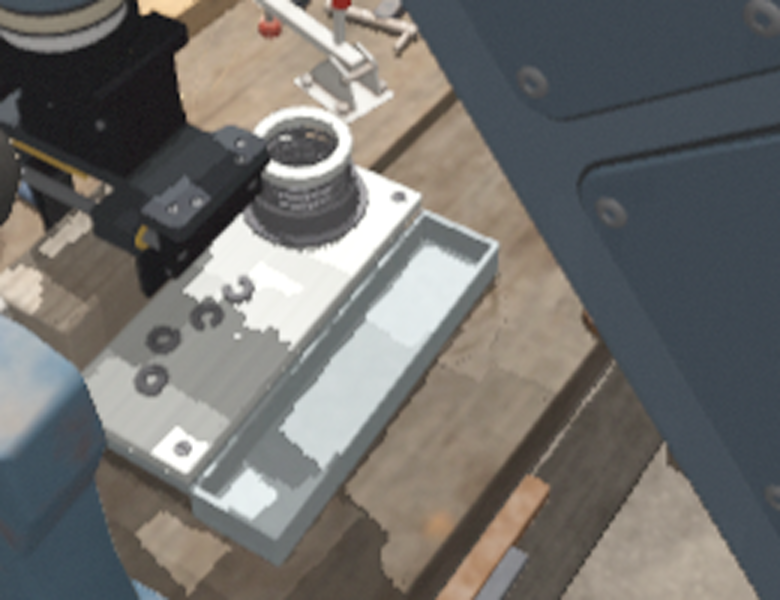

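Call:
drive_tool([
  [[0,0,-0.05,0,0,0],[-0.3,-0.02,0,0,0,0],[-0.3,-0.02,0,0,0,0],[-0.3,-0.02,0,0,0,0],[-0.3,-0.02,0,0,0,0],[-0.3,-0.02,0,0,0,0],[-0.3,-0.02,0,0,0,0],[-0.3,-0.02,0,0,0,0]],
])

```text
time: 13.35
position: [0.5357, 0.0943, 0.2413]
tool_rot: [0.68, 0.733, 0.0, 0.0]
ft_force: [0.2, 0.4, -2.5]
grip_width: 0.0596
```

```bash
python3 - <<'E'
from h import *
o=robot.get_obs()
cv2.imwrite("pics/w8.png",camera("wrist")[:,:,::-1]);s=camera("side")[:,:,::-1]
cv2.imwrite("pics/s8.png",cv2.resize(s[220:420,180:440],None,fx=3,fy=3,interpolation=cv2.INTER_CUBIC))
print(o["time"],o["position"],R.from_quat(o["tool_rot"]).as_matrix()[:,1],o["ft_force"],o["moment"],o["grip_width"])
E
```

```text
13.35 [0.53566227 0.09427351 0.24131193] [9.97246657e-01 7.41554099e-02 2.82404631e-04] [ 0.15579746  0.36988913 -2.50884421] [-0.05267205 -0.14871532  0.0274282 ] 0.05959556307157804
```

View pics/s8.png

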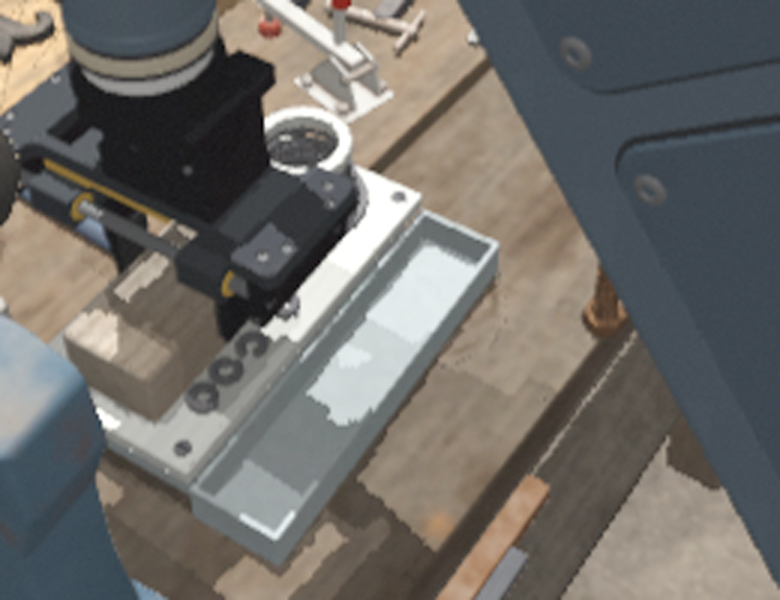

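View pics/w8.png

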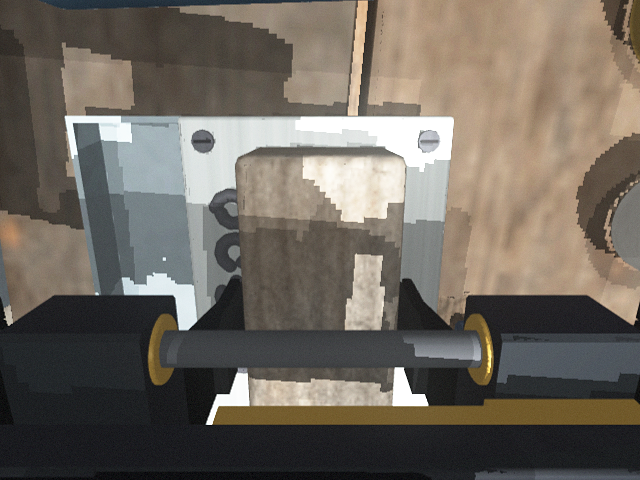

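Call:
drive_tool([
  [[-0.3,-0.02,0,0,0,0],[-0.3,-0.02,0,0,0,0],[-0.3,-0.02,0,0,0,0],[-0.3,-0.02,0,0,0,0],[-0.3,-0.02,0,0,0,0],[-0.2,-0.02,0,0,0,0],[0,0,0,0,0,0]],
])

```text
time: 14.32
position: [0.4931, 0.0913, 0.2412]
tool_rot: [0.68, 0.733, -0.0, -0.0]
ft_force: [0.3, 0.6, -2.4]
grip_width: 0.0596
```

```bash
python3 - <<'E'
from h import *
o=robot.get_obs()
cv2.imwrite("pics/w9.png",camera("wrist")[:,:,::-1]);s=camera("side")[:,:,::-1]
cv2.imwrite("pics/s9.png",cv2.resize(s[220:420,180:440],None,fx=3,fy=3,interpolation=cv2.INTER_CUBIC))
print(o["time"],o["position"],R.from_quat(o["tool_rot"]).as_matrix()[:,1],o["ft_force"],o["moment"],o["grip_width"])
E
```

```text
14.325 [0.49308928 0.09131974 0.24120783] [ 9.97248093e-01  7.41330035e-02 -7.34217535e-04] [ 0.29028411  0.57770317 -2.35419343] [-0.02145247 -0.12390087  0.01922333] 0.0596423566865623
```

View pics/s9.png

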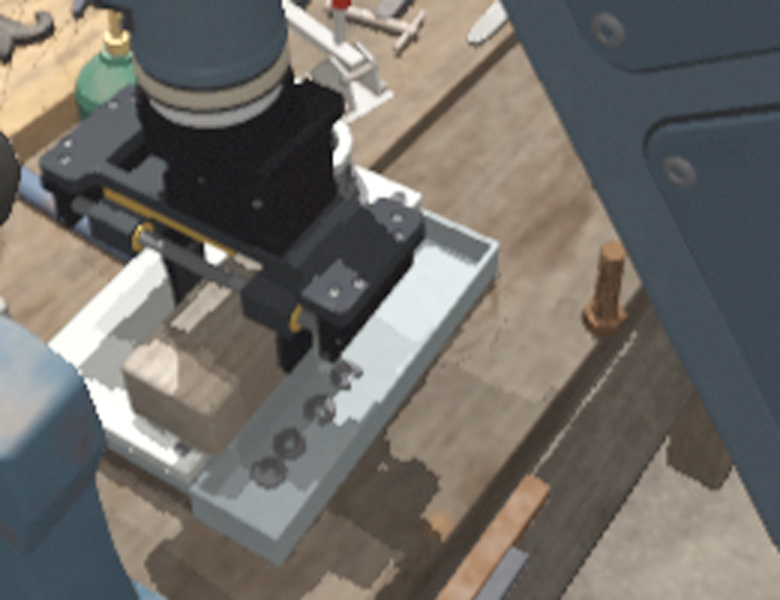

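View pics/w9.png

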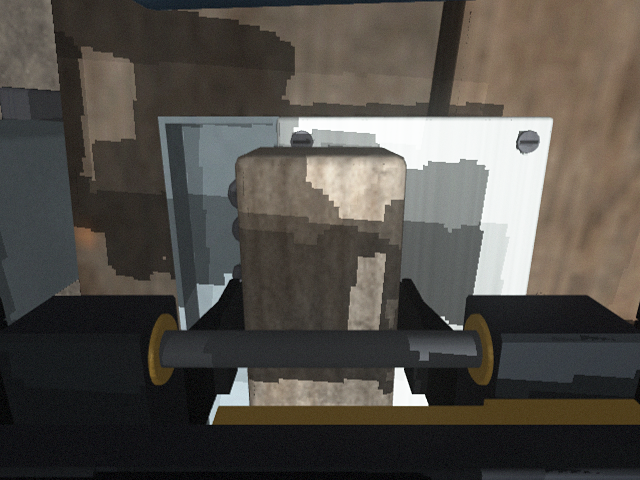

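All four chips are in the trough at (268,470), (289,442), (319,408) and (344,374) in the side crop. Now returning the block.

Call:
drive_tool([
  [[0,0,0.8,0,0,0],[0,0,1,0,0,0],[0,0,1,0,0,0],[0.08,-0.4,1,0,0,0],[0.1,-1,0.6,0,0,-0.2],[0.1,-1,0,0,0,-0.2],[0.1,-1,0,0,0,-0.2],[0.1,-1,0,0,0,-0.2]],
])

```text
time: 15.42
position: [0.5057, -0.0195, 0.3514]
tool_rot: [0.711, 0.704, 0.0, 0.0]
ft_force: [0.0, 0.8, -2.5]
grip_width: 0.0599
```

Call:
drive_tool([
  [[0.1,-1,0,0,0,-0.2],[0.1,-1,0,0,0,-0.22],[0.1,-1,0,0,0,0],[0.1,-1,0,0,0,0],[0,-1,0,0,0,0],[0,-1,0,0,0,0],[0,-0.9,0,0,0,0],[0,-0.5,-0.5,0,0,0]],
])

```text
time: 16.42
position: [0.5161, -0.2052, 0.3392]
tool_rot: [0.726, 0.688, 0.0, 0.002]
ft_force: [0.3, 0.4, -2.0]
grip_width: 0.0599
```

Call:
drive_tool([
  [[0,0,-1,0,0,0],[0,0,-1,0,0,0],[0,0,-1,0,0,0],[0,0,-1,0,0,0],[0,0,-0.8,0,0,0],[0,0,0,0,0,0]],
])

```text
time: 17.18
position: [0.5148, -0.203, 0.2166]
tool_rot: [0.726, 0.688, -0.001, -0.003]
ft_force: [0.5, 0.4, -3.3]
grip_width: 0.0597
```

```bash
python3 - <<'E'
from h import *
o=robot.get_obs()
cv2.imwrite("pics/w10.png",camera("wrist")[:,:,::-1])
print(o["time"],o["position"],R.from_quat(o["tool_rot"]).as_matrix()[:,1],o["ft_force"],o["moment"],o["grip_width"])
E
```

```text
17.175 [ 0.51483166 -0.20304342  0.216624  ] [ 0.99856862 -0.05330444 -0.00439813] [ 0.51704164  0.37641106 -3.34973598] [-0.03610082 -0.07625027 -0.03364403] 0.059698336437391586
```

View pics/w10.png

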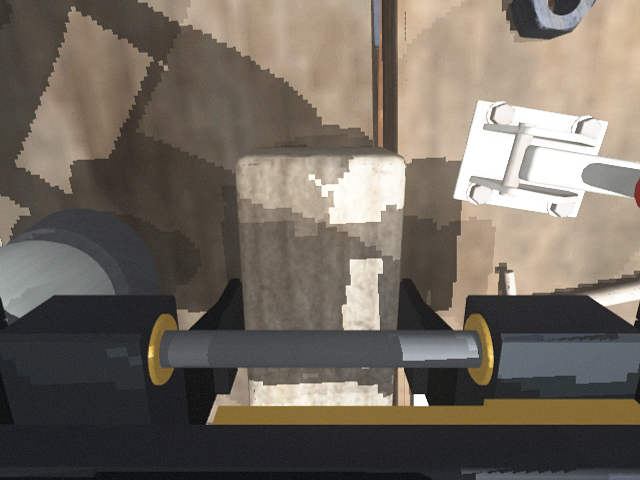

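Same place as before, 15.7 mm left to lower.

Call:
drive_tool([
  [[0,0,-0.35,0,0,0],[0,0,-0.2,0,0,0],[0,0,-0.1,0,0,0],[0,0,0,0,0,0]],
])

```text
time: 17.73
position: [0.5156, -0.2037, 0.2025]
tool_rot: [0.726, 0.688, 0.0, -0.0]
ft_force: [-0.2, 0.1, -2.2]
grip_width: 0.0599
```

Call:
drive_tool([
  [[0,0,0,0,0,0],[0,0,0,0,0,0],[0,0,0,0,0,0]],
], grip=0)

```text
time: 18.1
position: [0.5157, -0.2038, 0.2029]
tool_rot: [0.726, 0.688, 0.0, 0.0]
ft_force: [0.1, -0.0, 0.5]
grip_width: 0.0816
```

Call:
drive_tool([
  [[0,0,0,0,0,0],[0,0,0.6,0,0,0],[0,0,1,0,0,0],[0,0,1,0,0,0],[0,0,1,0,0,0],[0,0,1,0,0,0],[0,0,1,0,0,0],[0,0,0.5,0,0,0]],
])

```text
time: 19.1
position: [0.5157, -0.2037, 0.3573]
tool_rot: [0.726, 0.688, 0.0, 0.002]
ft_force: [-0.5, -0.1, -0.6]
grip_width: 0.087
```

Call:
drive_tool([
  [[-0.6,0.04,0,0,0,0],[-0.8,0.06,0,0,0,0],[-0.8,0.06,0,0,0,0],[-0.8,0.06,0,0,0,0],[-0.8,0.05,0,0,0,0],[-0.6,0.04,0,0,0,0],[-0.38,0,0,0,0,0],[0,0,0,0,0,0]],
])

```text
time: 20.1
position: [0.3955, -0.1959, 0.3549]
tool_rot: [0.726, 0.688, -0.0, -0.0]
ft_force: [-0.1, -0.3, -0.3]
grip_width: 0.0872
```

```bash
python3 - <<'E'
from h import *
import pickle
o=robot.get_obs();pickle.dump(o,open("o11.pkl","wb"))
cv2.imwrite("pics/w11.png",camera("wrist")[:,:,::-1])
print(o["time"],o["position"],R.from_quat(o["tool_rot"]).as_matrix()[:,1],o["ft_force"],o["grip_width"])
E
```

```text
20.1 [ 0.3955343  -0.19593217  0.35485702] [ 9.98525000e-01 -5.42918803e-02 -4.65801854e-04] [-0.10560783 -0.32654999 -0.30658304] 0.08717658409216522
```

View pics/w11.png

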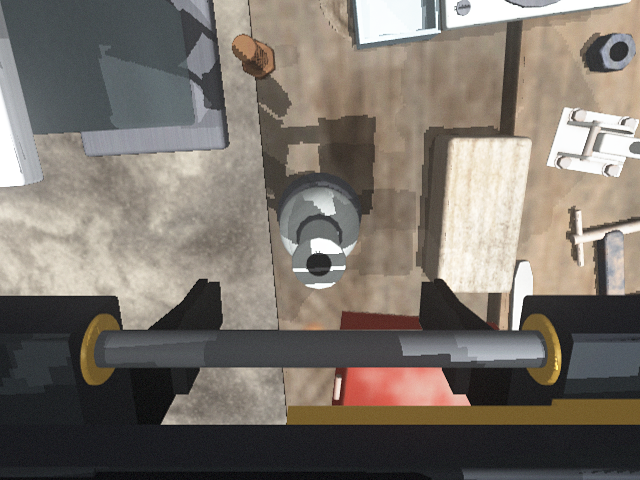

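```bash
python3 - <<'E'
from h import *
import pickle
W=cam("wrist",pickle.load(open("o11.pkl","rb")))
print(onz(W,319,263,.124),onz(W,320,216,.044), onz(W,292,263,.124)-onz(W,346,263,.124))
E
```

```text
[ 0.39505199 -0.19611307  0.124     ] [ 0.39586039 -0.18893558  0.044     ] [-0.02969997  0.00158515  0.        ]
```

Call:
drive_tool([
  [[0,0,-1,0,0,0],[0,0,-1,0,0,0],[0,0,-1,0,0,0],[0,0,-0.76,0,0,0],[0,0,0,0,0,0]],
])

```text
time: 20.78
position: [0.3964, -0.196, 0.2599]
tool_rot: [0.726, 0.688, -0.0, -0.001]
ft_force: [-0.2, -0.1, 0.3]
grip_width: 0.087
```

Call:
drive_tool([
  [[0,0,0,0,0,0],[0,0,0,0,0,0],[0,0,0,0,0,0],[0,0,0,0,0,0],[0,0,0,0,0,0],[0,0,0,0,0,0]],
], grip=1, force=55)

```text
time: 21.52
position: [0.3961, -0.1959, 0.2611]
tool_rot: [0.726, 0.688, -0.0, 0.0]
ft_force: [0.4, 0.2, 0.5]
grip_width: 0.0347
```

```bash
python3 - <<'E'
from h import *
o=robot.get_obs()
cv2.imwrite("pics/w12.png",camera("wrist")[:,:,::-1])
print(o["time"],o["position"],R.from_quat(o["tool_rot"]).as_matrix()[:,1:],o["ft_force"],o["grip_width"])
E
```

```text
21.525 [ 0.39606195 -0.19592825  0.26105157] [[ 9.98570041e-01  3.69178995e-05]
 [-5.34590613e-02 -4.12069856e-05]
 [ 3.90679953e-05 -9.99999998e-01]] [0.37973297 0.1836044  0.52829567] 0.03467647584170691
```

View pics/w12.png

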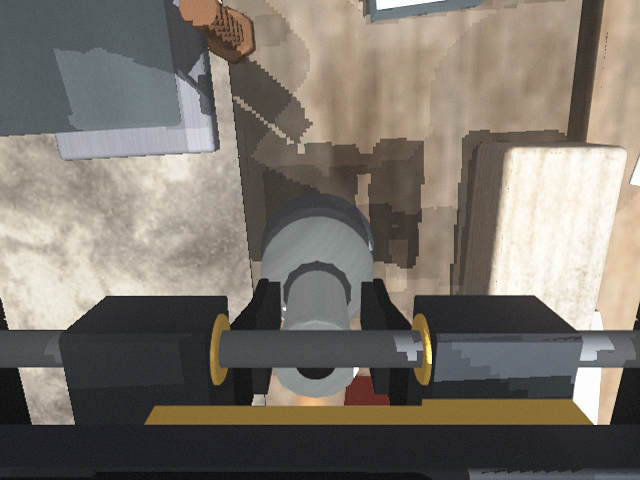

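Still closing (34.7 mm, the neck is 26 mm).

Call:
drive_tool([
  [[0,0,0,0,0,0],[0,0,0,0,0,0],[0,0,0,0,0,0],[0,0,0,0,0,0]],
])

```text
time: 22.08
position: [0.396, -0.1959, 0.261]
tool_rot: [0.726, 0.688, -0.0, -0.0]
ft_force: [-0.7, -0.5, 2.0]
grip_width: 0.0284
```

Call:
drive_tool([
  [[0,0,0.4,0,0,0],[0,0,0.8,0,0,0],[0,0,1,0,0,0],[0,0,1,0,0,0],[0.2,0.2,1,0,0,0],[0.6,0.6,0.8,0,0,0],[0.8,0.8,0.6,0,0,0],[0.8,0.8,0,0,0,0]],
])

```text
time: 23.08
position: [0.4567, -0.1354, 0.4026]
tool_rot: [0.726, 0.688, 0.001, 0.002]
ft_force: [-0.6, -0.4, -2.2]
grip_width: 0.0284
```

Call:
drive_tool([
  [[0.8,0.8,0,0,0,0.2],[0.8,0.8,0,0,0,0.2],[0.8,0.8,0,0,0,0.2],[0.4,0.4,0,0,0,0.2],[0.1,0.1,0,0,0,0.2],[0,0,0,0,0,0.2],[0,0,0,0,0,0],[0,0,0,0,0,0]],
])

```text
time: 24.08
position: [0.5282, -0.064, 0.401]
tool_rot: [0.682, 0.732, -0.0, -0.0]
ft_force: [0.8, -0.2, -2.6]
grip_width: 0.0287
```

```bash
python3 - <<'E'
from h import *
import pickle
o=robot.get_obs();pickle.dump(o,open("o13.pkl","wb"))
cv2.imwrite("pics/w13.png",camera("wrist")[:,:,::-1]);s=camera("side")[:,:,::-1];cv2.imwrite("pics/s13.png",s)
print(o["time"],o["position"],R.from_quat(o["tool_rot"]).as_matrix()[:,1:],o["ft_force"],o["moment"],o["grip_width"])
E
```

```text
24.075 [ 0.52820565 -0.06395309  0.40103938] [[ 9.97472745e-01 -2.77339295e-04]
 [ 7.10495878e-02 -4.43622309e-05]
 [-2.79790317e-04 -9.99999961e-01]] [ 0.7813387  -0.17760205 -2.57214126] [-0.00098597 -0.10649914  0.05726874] 0.028725302936749485
```

View pics/w13.png

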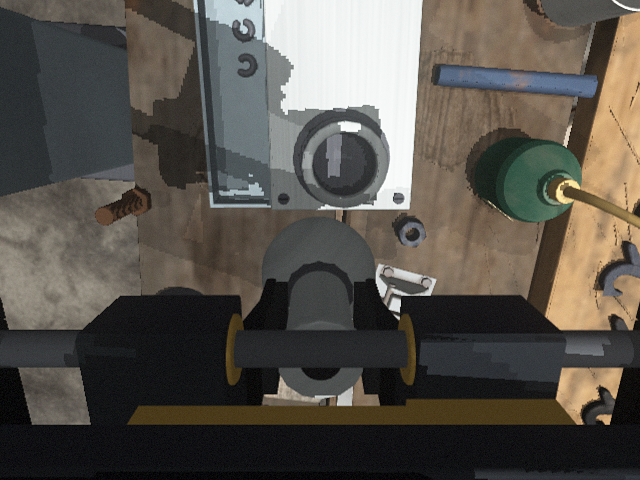

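View pics/s13.png

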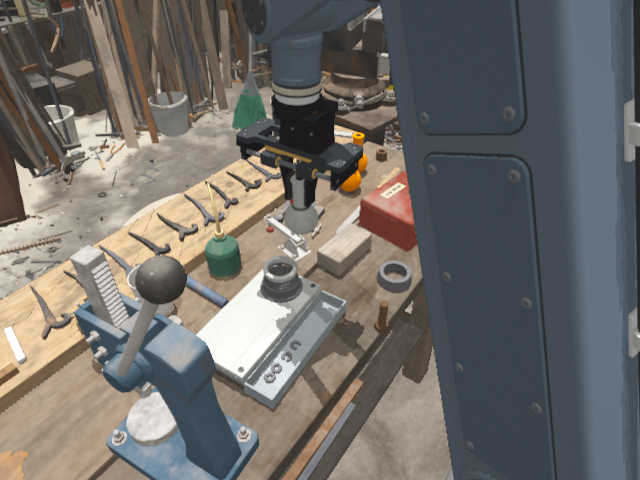

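```bash
python3 - <<'E'
import cv2
a=cv2.imread("pics/w13.png")
cv2.imwrite("pics/w13z.png",cv2.resize(a[90:220,260:420],None,fx=4.6,fy=4.6,interpolation=cv2.INTER_CUBIC))
E
```

```text
(no output)
```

View pics/w13z.png

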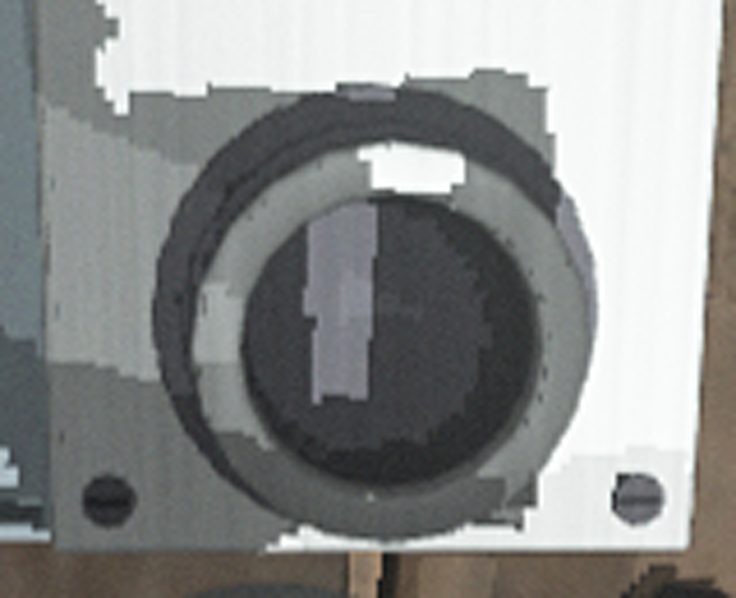

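```bash
python3 - <<'E'
from h import *
import pickle
o=pickle.load(open("o13.pkl","rb"));W=cam("wrist",o);S=cam("side")
for z in(.092,): print("ring",onz(W,345.2,164.0,z), onz(W,260+195/4.6,164,z)-onz(W,260+590/4.6,164,z))
f=onz(W,270.9,209.1,.04);b=onz(W,410,209.6,.04);print(f,b,np.degrees(np.arctan2(b[1]-f[1],b[0]-f[0])),np.linalg.norm(b-f))
a=np.radians(4.2);ex=np.array([np.cos(a),np.sin(a)]);ey=np.array([-ex[1],ex[0]])
print("ring via deck",(f+b)[:2]/2+ey*.044)
p=o["position"]
print("bulb c",proj(W,[p[0],p[1],p[2]-.217]),"top of neck",proj(W,[p[0],p[1],p[2]-.137]))
# horizontal & apparent bulb silhouette
C=W[1][:3,3];
print(proj(W,[p[0]-.03,p[1],p[2]-.217]),proj(W,[p[0]+.03,p[1],p[2]-.217]))
print("side: ring centre proj",proj(S,[.5425,-.0205,.092]),"obs ~",(180+301/3,220+145/3))
E
```

```text
ring [ 0.54261315 -0.0178919   0.092     ] [-0.06028489 -0.00433988  0.        ]
[ 0.48599216 -0.06625072  0.04      ] [ 0.60504525 -0.05811027  0.04      ] 3.9116052460578605 0.11933107577771289
ring via deck [ 0.54229623 -0.01829866]
bulb c (np.float64(319.88135249208045), np.float64(271.6848374638985)) top of neck (np.float64(319.4542372394369), np.float64(361.2246866377511))
(np.float64(261.92685160591384), np.float64(267.77717465672964)) (np.float64(377.5112620549966), np.float64(275.57061424975745))
side: ring centre proj (np.float64(280.44959919658123), np.float64(265.8341916535479)) obs ~ (280.3333333333333, 268.3333333333333)
```

Call:
drive_tool([
  [[0.2,0.6,0,0,0,0],[0.2,0.6,0,0,0,0],[0.17,0.64,0,0,0,0],[0,0,-0.6,0,0,0],[0,0,-0.8,0,0,0],[0,0,-0.8,0,0,0],[0,0,-0.5,0,0,0],[0,0,0,0,0,0]],
])

```text
time: 25.18
position: [0.5427, -0.0175, 0.3323]
tool_rot: [0.681, 0.732, -0.001, -0.001]
ft_force: [-0.3, -0.0, -1.8]
grip_width: 0.0284
```

```bash
python3 - <<'E'
from h import *
import pickle
o=robot.get_obs();pickle.dump(o,open("o14.pkl","wb"))
cv2.imwrite("pics/w14.png",camera("wrist")[:,:,::-1]);s=camera("side")[:,:,::-1];cv2.imwrite("pics/s14.png",cv2.resize(s[180:340,200:360],None,fx=3.7,fy=3.7,interpolation=cv2.INTER_CUBIC))
s=camera("scene")[:,:,::-1];cv2.imwrite("pics/c14.png",cv2.resize(s[150:290,200:360],None,fx=4.2,fy=4.2,interpolation=cv2.INTER_CUBIC))
print(o["time"],o["position"],o["ft_force"],o["moment"],o["grip_width"])
E
```

```text
25.175 [ 0.54268054 -0.0174957   0.33233671] [-0.31731085 -0.01951366 -1.79118344] [ 0.03738934 -0.13089575  0.00988128] 0.028370216755305714
```

View pics/s14.png

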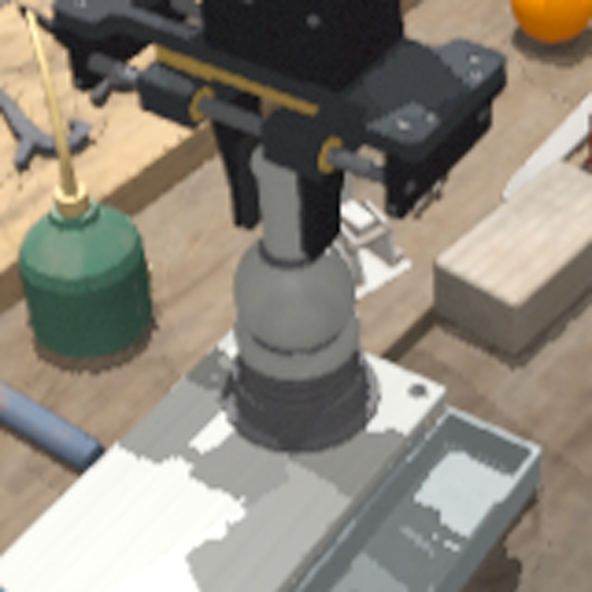

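View pics/c14.png

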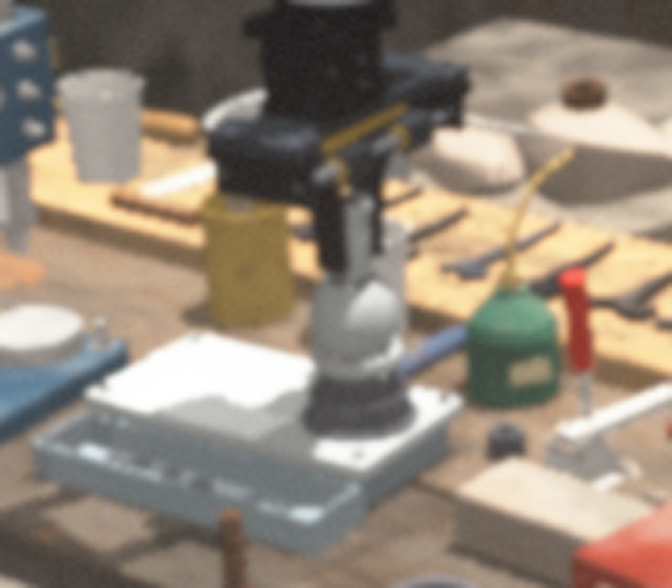

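View pics/w14.png

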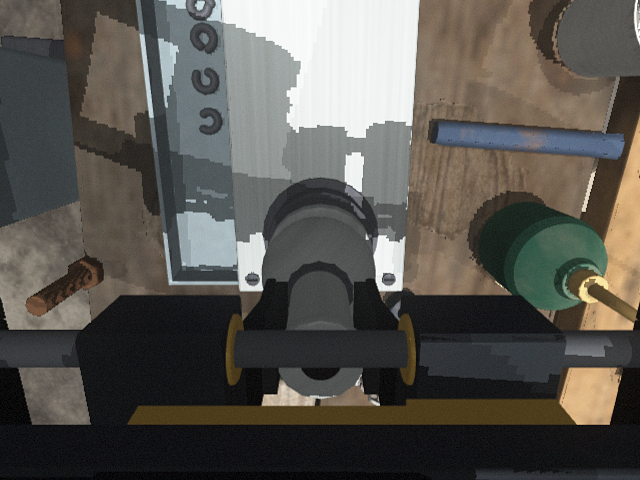

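Call:
drive_tool([
  [[0,0,-0.1,0,0,0],[0,0,-0.1,0,0,0],[0,0,-0.05,0,0,0],[0,0,0,0,0,0]],
])

```text
time: 25.82
position: [0.543, -0.0174, 0.3277]
tool_rot: [0.681, 0.732, 0.0, 0.0]
ft_force: [0.2, 0.8, 1.4]
grip_width: 0.0286
```

Call:
drive_tool([
  [[0,0,-0.1,0,0,0],[0,0,-0.1,0,0,0],[0,0,0,0,0,0]],
])

```text
time: 26.2
position: [0.5431, -0.0174, 0.3223]
tool_rot: [0.681, 0.732, 0.0, 0.0]
ft_force: [-0.0, 1.0, 5.0]
grip_width: 0.0286
```

Call:
drive_tool([
  [[0,0,-0.1,0,0,0],[0,0,-0.1,0,0,0],[0,0,-0.1,0,0,0],[0,0,-0.1,0,0,0],[0,0,-0.1,0,0,0],[0,0,0,0,0,0]],
])

```text
time: 26.95
position: [0.5431, -0.0174, 0.3103]
tool_rot: [0.681, 0.732, 0.0, 0.0]
ft_force: [-0.6, 0.3, 8.3]
grip_width: 0.0283
```

Call:
drive_tool([
  [[0,0,-0.06,0,0,0],[0,0,0,0,0,0]],
])

```text
time: 27.2
position: [0.5432, -0.0175, 0.3093]
tool_rot: [0.681, 0.732, 0.0, 0.001]
ft_force: [-0.7, 1.1, 11.4]
grip_width: 0.0284
```

```bash
python3 - <<'E'
from h import *
o=robot.get_obs()
s=camera("side")[:,:,::-1];cv2.imwrite("pics/s15.png",cv2.resize(s[180:340,200:360],None,fx=3.7,fy=3.7,interpolation=cv2.INTER_CUBIC))
print(o["time"],o["position"],o["ft_force"],o["moment"],o["grip_width"])
E
```

```text
27.2 [ 0.54315019 -0.01746368  0.3092825 ] [-0.71589083  1.11448849 11.37258116] [0.11300048 0.13982845 0.00065576] 0.02844708851142138
```

View pics/s15.png

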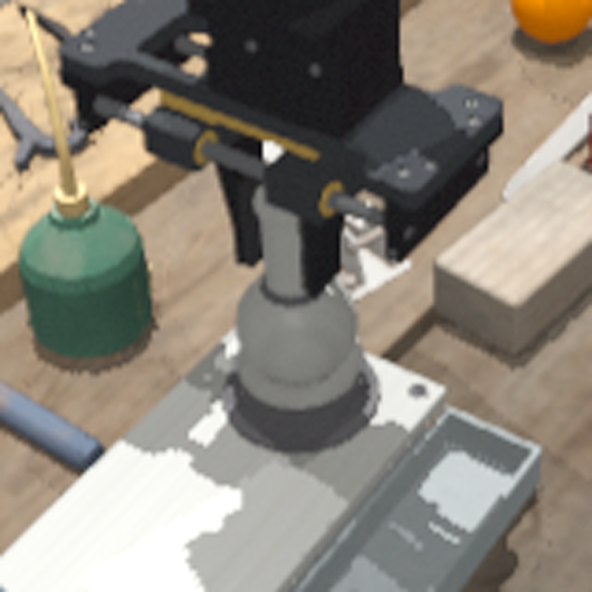

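Call:
drive_tool([
  [[0,0,-0.05,0,0,0],[0,0,0,0,0,0]],
])

```text
time: 27.5
position: [0.5433, -0.0175, 0.3091]
tool_rot: [0.681, 0.732, 0.001, 0.001]
ft_force: [-2.9, 0.7, 17.2]
grip_width: 0.0289
```

Call:
drive_tool([
  [[0,0,-0.05,0,0,0],[0,0,0,0,0,0]],
])

```text
time: 27.75
position: [0.5434, -0.0175, 0.3089]
tool_rot: [0.681, 0.732, 0.001, 0.002]
ft_force: [-4.6, 1.0, 22.8]
grip_width: 0.0283
```

Call:
drive_tool([
  [[0,0,0,0,0,0],[0,0,0,0,0,0],[0,0,0,0,0,0],[0,0,0,0,0,0]],
])

```text
time: 28.25
position: [0.5434, -0.0175, 0.3089]
tool_rot: [0.681, 0.732, 0.001, 0.002]
ft_force: [-3.8, 0.6, 23.2]
grip_width: 0.0286
```

```bash
python3 - <<'E'
from h import *
o=robot.get_obs()
s=camera("side")[:,:,::-1];cv2.imwrite("pics/s16.png",cv2.resize(s[180:400,190:440],None,fx=3,fy=2.7,interpolation=cv2.INTER_CUBIC))
cv2.imwrite("pics/w16.png",camera("wrist")[:,:,::-1])
print(o["time"],o["position"],o["ft_force"],o["moment"],o["grip_width"])
E
```

```text
28.25 [ 0.54337146 -0.01746977  0.30888491] [-3.79854358  0.63368284 23.162077  ] [ 0.14524809  0.61066774 -0.03304236] 0.028617462088702122
```

View pics/s16.png

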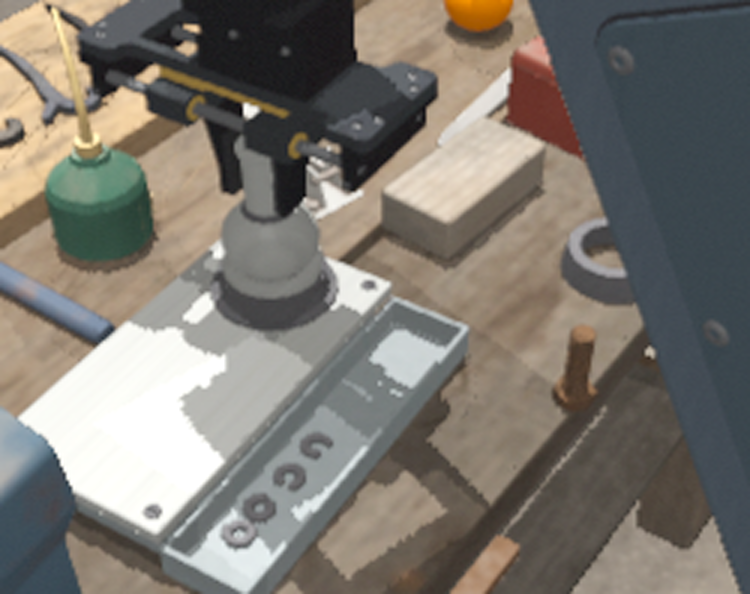

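View pics/w16.png

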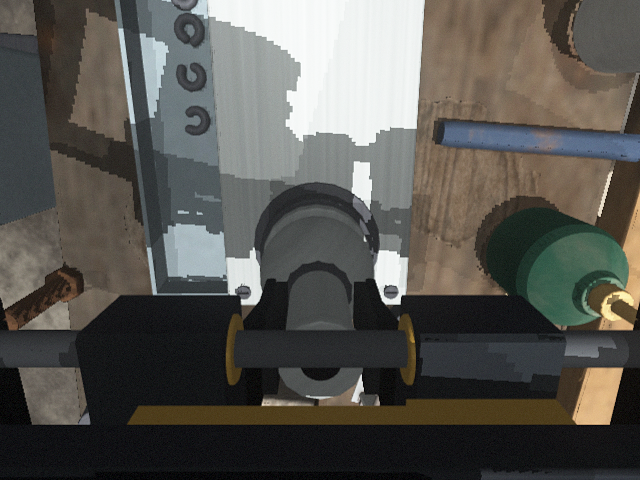

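```bash
python3 - <<'E'
from rig import robot
print(robot.hand_in())
E
```

```text
the job is handed in; nothing more can be done
None
```

The job is handed in at 28.3 s of the 54 s allowed. It reports no verdict, so what follows is from my own checks.

**Chips:** all four went into the trough, pushed only by the block. The side and wrist pictures show them lying there and the deck clear.

**Block:** the gripper would have hit the flask at the block's starting place, so I first nudged the block about 20 mm with the closed fingertips. After wiping, I laid it flat on the bench at that nudged spot and let go. I let go about 1.5 mm above the bench, and later pictures show it lying flat.

**Flask:** I took it by the neck, set it upright in the ring and pressed in small steps until it met a hard stop. At the end the push held steady at 23 N measured (about 25 N allowing for the load), still gripping.

**Small disagreements:**
- **Ring travel:** the tool moved 19–20 mm from first contact, against a nominal 20 mm. I judged "fully down" mainly from the force rising about 6 N per step while the tool barely moved.
- **Grip opening:** it read 28.5 mm on the 26 mm neck, and the hold did not visibly slip.
- **Side camera:** it put points about 2–8 mm away in y from the wrist camera, so I used the wrist camera's values.

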